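# Pack up the drooping nose of a ring mandrel and hold the wedge tight

### The arm

A 6-joint arm with a two-finger parallel gripper is mounted at the origin on a cart in front of the work surface, level with it; the furniture and walls round the work are solid. World frame = base frame: x ahead of the robot, y to its left, z up, the work surface at z = 0. Lengths are in m, angles in rad, forces in N, time in s.
With the tool pointing down it reaches from about 0.3 to 0.875 m from the base axis. Payload 6.4 kg.
Tool frame: the origin (TCP) lies at the centre of the arm's flange, where the gripper is bolted on; the fingertips stand 173 mm ahead of it and the grasp point (between the pads) lies 155 mm ahead of it; z points along the fingers, x is the direction in which the jaws open and shut, and the axes are right-handed (so a half turn about z gives the same grasp; the last joint's range is limited). The gripper opens to 85 mm and grips with 20 to 120 N. Pads are 22 mm wide; open, the fingers measure 114 mm over their backs; the gripper's body (76 mm by 85 mm) begins 54 mm behind the grasp point. The pads swing forward as they close: fully open they stand 13 mm farther back than shut.
Start: joints at [1.05, 0.181, 1.607, -0, 1.354, -0.206], TCP at [0.178, 0.547, 0.405] pointing down, gripper open.
Joint ranges: [-2.99, 2.99], [-0.89, 2.07], [0.3, 2.58], [-1.14, 4.28], [0, 2.63], [-3.12, 3.12]. Speed limits (rad/s): [2.57, 2.57, 3.01, 3.14, 3.14, 3.14].

### API

Orientations are given as a unit quaternion [w, x, y, z].
In Python, from bench import ctrl gives the robot as it stands. The module is installed in compiled form; this text tells all that it offers.
- The arm moves only by the tool move_arm, never from a script. Its argument "moves" is a list of rows, each an object of numbers: "gripper": the opening in per cent of the stroke, from 0 (shut) to 100 (fully open); "x", "y", "z": the shift along the tool's x, y, z in cm; "roll": the turn about the tool's z in degrees. In form: [{"gripper": .., "x": .., "y": .., "z": .., "roll": ..}, ...]. A call has 1 to 5 rows; each row shifts and turns the commanded pose from where the row before left it, along the tool's axes as they then stand; what a row does not reach is not made up. A row lasts 1/8 s, in which the tool goes at most 62.5 mm and 10.7 degrees, less where a joint would pass 70% of its speed; a pose out of reach is approached as far as the arm can. A call is refused whole if a number of a shift passes 6.25 or a number of a turn 10.7, either way. A call with a gripper value outside its range is refused whole. The fingers move at their own pace and stop on an object; the grip force is fixed at half the most. Time passes only in rows, so rows that do not move let the fingers close. It gives the time, the measured TCP pose, the force and the opening at its end, in the units of the state.
- ctrl.get_obs(): the state, without advancing time (a new reading comes with each control period).
- ctrl.camera(name): name is "scene" or "top" or "wrist"; returns a dict with "img" (400x640x3 uint8, red, green, blue), "fx", "fy", "cx", "cy" (pixels), "world_from_camera" (4x4, takes a point from camera to world coordinates); the wrist camera has in their place "tool_from_camera" (4x4, takes a point from camera to tool coordinates, whose origin is the TCP and whose axes are the tool frame's). Camera axes: x right, y up, looking along -z (the intrinsics and any distortion apply to the point x, -y, -z); pixel columns grow to the right and rows downward; lengths in m; the calibration is good to about 2 mm. A picture is of the moment at which its call begins: read the wrist's pose just before it. There is no depth.
- ctrl.hand_in(): hands the job in, once; it reports no verdict.
The state is a dict: "time_s": time; "q": joint angles; "dq": joint speeds; "joint_efforts": joint torques, N m; "eef_pos": TCP position; "eef_rot": TCP orientation; "wrist_force": force on the tool from outside, world axes, zero at the start; "torque": the same for the moment, N m; "opening": opening from 0.0 (shut) to 1.0 (fully open).
Only numpy, scipy, OpenCV 4.12 (cv2) and the standard library are available. Lean on these libraries where they do the work, as an engineer would, in place of code of your own. Each camera call takes 0.05 s, during which the arm holds its last target. There are 200 camera calls.

### The job

The ring mandrel sits slack in its bench holder, so its free end droops; pack it up so that the ring on it can be hammered. Lay whichever of the two drilled steel bars are needed (one or both, stacked) flat on the worktop under the mandrel close to its free end, then slide the wooden wedge, thin end first, in between the top bar and the mandrel until the nose has risen as far as it goes and everything is firm, without forcing it. Finish while the gripper still holds the wedge in place there, without letting go and with no part of the robot on the mandrel, and leave the hammer, loupe and tweezers alone.

Things in the scene. Friction and masses are not known exactly. Their poses are not given: they have to be found in the camera images.
- nose_under (a point): underside of the mandrel where it is to be propped, on its centre line, 42 mm back from the tip of the free end; moves with the mandrel. y axis along the mandrel to the free end; x axis level, across it, away from the robot. Its height above the worktop is the gap to be packed while the nose droops; fully raised it stands 3 mm higher
- ring_mandrel: the ring mandrel: smooth steel taper 294 mm long, held by its butt in the holder's socket; 24 mm thick 173 mm behind nose_under, 13 mm there, 11 mm at the tip. A gold ring (20 mm across) sits on it 57 mm behind nose_under. Origin below the middle of its length, 130 mm behind nose_under; y runs to the free end
- mandrel (a joint): lift of the nose within the slack of the socket, rad: 0 drooping (about 3 N rests on it), 0.013 against the upper stop, 3 mm higher at nose_under; falls back if not supported. Single readings are noisy; the push tells better: with friction near 0.6 it takes about 4 N while the nose rises and over 10 N once firm, besides the friction of pressing down on the wedge
- holder: holder bolted to the worktop: grey foot 84 x 92 mm, steel column 20 mm thick and 121 mm tall, clamp head with the socket. It cannot move. Origin on the worktop at the column's axis; the mandrel points along its y axis, nose_under is 292 mm from the column. The head is clamped at a height that differs from start to start
- holder_head (a joint): height of the clamp head on its column, m: nose_under stands about 14 mm (drooping) plus this above the worktop. Clamped tight: it does not move
- bar_thin: the thinner dark steel packing bar, 84 x 30 x 8 mm, 0.14 kg, three 9 mm holes through it; origin at the centre of its underside, x along its length, z up. Starts flat on the worktop
- bar_thick: the thicker dark steel packing bar, 84 x 30 x 16 mm, 0.29 kg, three 9 mm holes through it; origin at the centre of its underside, x along its length, z up. Starts flat on the worktop
- wedge: hardwood wedge, 110 mm long, 30 mm wide, 3 mm thick at the thin end, 22 mm at the thick end, flat underneath, sloping on top; origin at the centre of its underside, x towards the thin end. At the mandrel it ends up as thick as the drooping gap above the bars plus 3 mm: choose bars to make that 8 to 16.5 mm (30 to 80 mm from the thin end), so that the thick end stays clear to grip
- chasing_hammer: bystander: hammer with a wooden handle, 228 mm long, 71 mm across the head, lying on the worktop; origin below its middle
- loupe: bystander: folding loupe, 25 x 55 x 12 mm; origin below its middle
- tweezers: bystander: steel tweezers, 151 mm long; origin below their middle

How it is judged:
By the outcome, as a careful person would: the job done as asked, in the order asked, and still so for the second after the job is handed in, while the arm keeps its last pose, push and grip.
It also fails if it takes over 72 s, if anything falls off the work surface, if the arm or the gripper's body presses on something with over 40 N, if the wrist force passes 120 N, or if a joint passes its speed limit or range.

## Working session

There is one attempt and no reset: what is moved stays moved. The work goes in short steps, Python scripts to look and compute and a tool call to move; the robot and the scene stay as the last step left them, time stands still between calls to the robot, and variables do not carry over. Pictures are saved under pics/ and viewed, about 8 in all and at most 12, crops included, and the job is handed in when it is done.

Besides the shell and the picture viewer there is one more tool, called after "Call:" as name(argument=value, ...), one argument or row to a line, values as JSON. move_arm: Moves the arm, as the interface text tells. Its arguments: {"type":"object","properties":{"moves":{"type":"array","items":{"type":"object","properties":{"gripper":{"type":"number"},"x":{"type":"number"},"y":{"type":"number"},"z":{"type":"number"},"roll":{"type":"number"}}}}},"required":["moves"]}

```bash
mkdir -p pics
python3 - <<'E'
from bench import ctrl
import cv2,numpy as np
o=ctrl.get_obs();print(o)
for n in("top","scene"):
    c=ctrl.camera(n);cv2.imwrite(f"pics/{n}0.png",c["img"][:,:,::-1])
    print(n,c["fx"],c["fy"],c["cx"],c["cy"],np.round(c["world_from_camera"],4).tolist(),[k for k in c])
E
```

```text
{'time_s': 0.0, 'q': array([ 1.04968075e+00,  1.81549045e-01,  1.60801730e+00,  7.97602858e-06,
        1.35382141e+00, -2.06276099e-01]), 'dq': array([-0.00020244,  0.00195306, -0.00097529,  0.00062121, -0.00017815,
        0.00146429]), 'joint_efforts': array([ 4.40153544e-04, -4.44881666e+01, -3.51331079e+01, -3.35034219e-04,
        8.94569879e-03,  1.35784614e-05]), 'eef_pos': array([0.1778938 , 0.54651643, 0.4037749 ]), 'eef_rot': array([ 3.63827276e-04,  8.09217037e-01,  5.87509133e-01, -8.20512307e-04]), 'wrist_force': array([ 0.39044361,  0.07703199, -0.06042744]), 'torque': array([ 0.02703312,  0.01532859, -0.01506604]), 'opening': 0.9978699834013756}
top 371.0021804265153 371.0021804265153 316.4750340435631 193.45592591438472 [[-0.0221, 0.9781, -0.2069, 0.3025], [-0.9998, -0.0223, 0.0013, -0.2081], [-0.0033, 0.2069, 0.9784, 0.9834], [0.0, 0.0, 0.0, 1.0]] ['img', 'fx', 'fy', 'cx', 'cy', 'world_from_camera']
scene 501.132665738053 501.132665738053 322.06894620063343 202.99789950188458 [[0.7115, 0.4986, -0.4951, -0.1016], [-0.7027, 0.504, -0.5022, -0.8248], [-0.0009, 0.7053, 0.7089, 0.923], [0.0, 0.0, 0.0, 1.0]] ['img', 'fx', 'fy', 'cx', 'cy', 'world_from_camera']
```

View pics/top0.png

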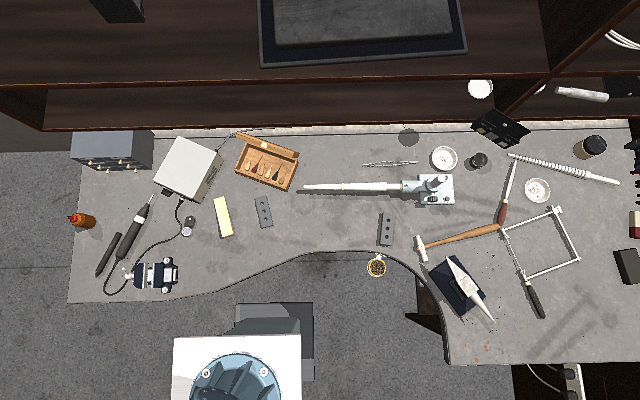

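View pics/scene0.png

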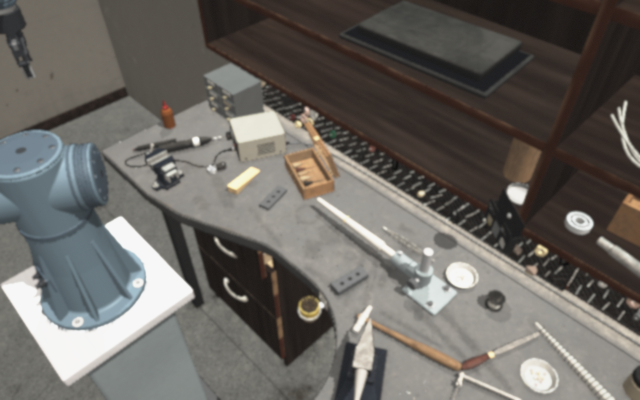

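```bash
cat > h.py <<'E'
import cv2,numpy as np
def ray(c,uv):
    T=np.array(c["world_from_camera"]);d=np.array([(uv[0]-c["cx"])/c["fx"],-(uv[1]-c["cy"])/c["fy"],-1.])
    return T[:3,3],T[:3,:3]@d
def onz(c,uv,z=0.):
    o,d=ray(c,uv);return o+d*(z-o[2])/d[2]
def tri(c1,u1,c2,u2):
    o1,d1=ray(c1,u1);o2,d2=ray(c2,u2)
    s=np.linalg.lstsq(np.c_[d1,-d2],o2-o1,rcond=None)[0]
    p,q=o1+d1*s[0],o2+d2*s[1];return (p+q)/2,np.linalg.norm(p-q)
E
python3 - <<'E'
from bench import ctrl
from h import *
t=cv2.imread("pics/top0.png");s=cv2.imread("pics/scene0.png")
ct=ctrl.camera("top")
a=cv2.resize(t[150:260,200:460],None,fx=3,fy=3,interpolation=cv2.INTER_CUBIC)
b=cv2.resize(s[150:310,220:480],None,fx=3,fy=3,interpolation=cv2.INTER_CUBIC)[:,:]
m=np.vstack([a,b[:270*1]]);cv2.imwrite("pics/z1.png",np.vstack([a,b])[:600] if 0 else cv2.resize(np.vstack([a,b]),None,fx=.74,fy=.74))
g=cv2.cvtColor(t,cv2.COLOR_BGR2GRAY)
hsv=cv2.cvtColor(t,cv2.COLOR_BGR2HSV)
def rects(m,n):
    for c in cv2.findContours(m.astype(np.uint8),0,2)[0]:
        if 150<cv2.contourArea(c)<1500:
            r=cv2.minAreaRect(c);x,y=r[0]
            if 200<x<460 and 165<y<260:
                bx=[onz(ct,p,.01) for p in cv2.boxPoints(r)]
                e1,e2=bx[1]-bx[0],bx[2]-bx[1];e=e1 if np.linalg.norm(e1)>np.linalg.norm(e2) else e2
                print(n,np.round(r[0],1),np.round(onz(ct,r[0],.01)[:2],4),np.round([np.linalg.norm(e1),np.linalg.norm(e2)],4),"ang",np.round(np.degrees(np.arctan2(e[1],e[0])),1))
rects((hsv[:,:,1]>70)&(hsv[:,:,2]>150),"wedge")
k=np.ones((5,5),np.uint8)
rects(cv2.morphologyEx((g<95).astype(np.uint8),cv2.MORPH_CLOSE,k),"bar")
E
```

```text
bar [383.  229.5] [ 0.4077 -0.3819] [0.0371 0.0869] ang 176.4
bar [374.4 197.3] [ 0.4944 -0.3642] [0.4199 0.0765] ang -86.2
```

View pics/z1.png

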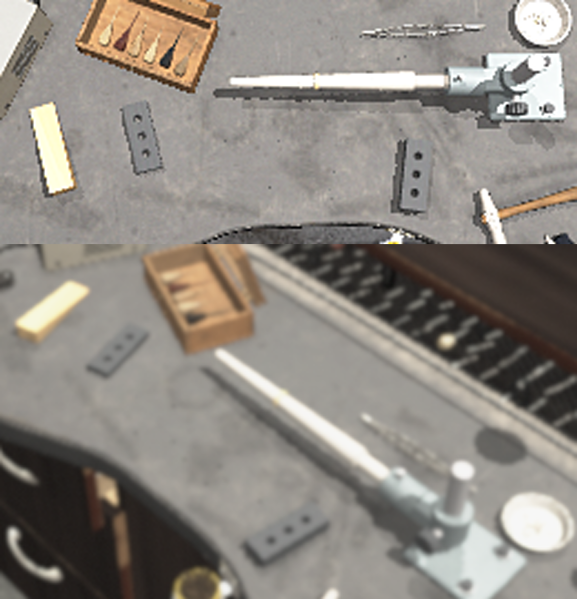

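Run:
```python
from bench import ctrl
from h import *
ct=ctrl.camera("top");cs=ctrl.camera("scene")
f=lambda p:(200+p[0]/2.22,150+p[1]/2.22)
for n,P,z in(("wedge",[(30,106),(55,101),(75,187),(48,194)],(.003,.003,.022,.022)),("thin",[(122,106),(147,101),(162,167),(136,174)],[.008]*4),("thick",[(401,138),(433,140),(428,213),(402,211)],[.016]*4)):
    Q=np.array([onz(ct,f(p),zz) for p,zz in zip(P,z)])
    a=(Q[0]+Q[1]-Q[2]-Q[3])/2;print(n,np.round(Q.mean(0),4),"len",np.linalg.norm(a[:2]),"ang",np.degrees(np.arctan2(a[1],a[0])),"w",np.linalg.norm(Q[0]-Q[1]),np.linalg.norm(Q[2]-Q[3]))
g=lambda p:(220+p[0]/2.22,150+(p[1]-244)/2.22)
for n,a,b in(("tip",(231,81),(219,353)),("ring",(317,80),(280,398)),("butt",(447,83),(387,477)),("column top",(516,71),(462,468))):
    print(n,tri(ct,f(a),cs,g(b)))
w=ctrl.camera("wrist");print(np.round(w["tool_from_camera"],4).tolist(),w["fx"],w["cx"],w["cy"])
cv2.imwrite("pics/w0.png",w["img"][:,:,::-1])
t=ct["img"];print(t[186,300:330:2].tolist());print([t[y,320].tolist() for y in range(178,196)])
```

```text
wedge [0.4531 0.0381 0.0125] len 0.11230633340828963 ang 15.796553388108538 w 0.030708910943908527 0.03214831465797601
thin [ 0.4627 -0.0683  0.008 ] len 0.08362625713191894 ang 12.415312262072222 w 0.03066951611263948 0.031795455010274434
thick [ 0.4083 -0.3924  0.016 ] len 0.08619720013031036 ang -5.089613021199908 w 0.03793756086573513 0.030277039804708195
tip (array([ 0.52372139, -0.17744421,  0.03208554]), np.float64(0.0011994228858074065))
ring (array([ 0.52013574, -0.27816318,  0.03713927]), np.float64(0.0018480892955708241))
butt (array([ 0.51366278, -0.43119171,  0.04061766]), np.float64(0.0014889160867562))
column top (array([ 0.51873659, -0.4988272 ,  0.10444187]), np.float64(0.019678873145372745))
[[1.0, -0.0003, 0.0004, -0.0007], [-0.0002, -0.9649, -0.2625, -0.0656], [0.0005, 0.2625, -0.9649, 0.0308], [0.0, 0.0, 0.0, 1.0]] 360.75244909539407 321.0276858664146 198.2559131786619
[[158, 160, 154], [164, 159, 151], [255, 255, 255], [255, 255, 255], [255, 255, 255], [255, 255, 255], [255, 255, 255], [255, 255, 255], [255, 255, 255], [255, 255, 255], [255, 255, 255], [255, 255, 255], [255, 255, 255], [255, 255, 255], [255, 255, 255]]
[[161, 154, 153], [161, 158, 155], [161, 154, 150], [161, 155, 150], [159, 156, 153], [153, 149, 147], [234, 226, 216], [255, 255, 255], [255, 255, 255], [255, 255, 255], [246, 238, 224], [132, 125, 121], [91, 91, 88], [104, 98, 97], [100, 98, 96], [95, 96, 92], [70, 71, 67], [149, 144, 143]]
```

Call:
move_arm(
  moves=[
    {"roll": -9},
    {"roll": -9, "x": -3, "y": 1},
    {"x": -5.8, "y": 2},
    {"x": -5.8, "y": 2},
    {"x": -5.8, "y": 2},
  ],
)

```text
validation failed for argument at $.mo...
```

Call:
move_arm(
  moves=[
    {"x": -5.8, "y": 2},
    {"x": -5.8, "y": 2},
    {"x": -5.8, "y": 2},
    {"x": -5.8, "y": 2},
    {"x": -5.8, "y": 2},
  ],
)

```text
validation failed for argument at $.mo...
```

Call:
move_arm(
  moves=[
    {"x": -5.8, "y": 2},
    {"x": -5.8, "y": 2},
    {"x": -5.8, "y": 2},
    {"x": -5.8, "y": 2},
    {"x": -5.8, "y": 1},
  ],
)

```text
validation failed for argument at $.mo...
```

Call:
move_arm(
  moves=[
    {"gripper": 100, "x": 0, "y": 0, "z": 0, "roll": -9},
    {"gripper": 100, "x": -3, "y": 1, "z": 0, "roll": -9},
    {"gripper": 100, "x": -5.8, "y": 2, "z": 0, "roll": 0},
    {"gripper": 100, "x": -5.8, "y": 2, "z": 0, "roll": 0},
    {"gripper": 100, "x": -5.8, "y": 2, "z": 0, "roll": 0},
  ],
)

```text
time_s: 0.92
eef_pos: [0.2432, 0.3399, 0.4047]
eef_rot: [0.0, 0.707, 0.707, 0.0]
wrist_force: [2.0, 0.4, 0.7]
opening: 1.0
```

Call:
move_arm(
  moves=[
    {"gripper": 100, "x": -5.8, "y": 2, "z": 0, "roll": 0},
    {"gripper": 100, "x": -5.8, "y": 2, "z": 0, "roll": 0},
    {"gripper": 100, "x": -5.8, "y": 2, "z": 0, "roll": 0},
    {"gripper": 100, "x": -5.8, "y": 2, "z": 0, "roll": 0},
    {"gripper": 100, "x": -5.8, "y": 2, "z": 0, "roll": 0},
  ],
)

```text
time_s: 1.55
eef_pos: [0.3429, 0.0495, 0.4052]
eef_rot: [0.001, 0.707, 0.707, 0.001]
wrist_force: [1.0, 1.3, 0.2]
opening: 0.999
```

Call:
move_arm(
  moves=[
    {"gripper": 100, "x": -5.8, "y": 2, "z": 0, "roll": 0},
    {"gripper": 100, "x": -5.8, "y": 2, "z": 0, "roll": 0},
    {"gripper": 100, "x": -5.8, "y": 2, "z": 0, "roll": 0},
    {"gripper": 100, "x": -5.8, "y": 2, "z": 0, "roll": 0},
    {"gripper": 100, "x": 0, "y": 0, "z": 0, "roll": 0},
  ],
)

```text
time_s: 2.17
eef_pos: [0.4233, -0.1843, 0.4043]
eef_rot: [-0.0, 0.709, 0.705, -0.0]
wrist_force: [-0.5, -0.5, 0.2]
opening: 1.002
```

```bash
cat >> h.py <<'E'
from scipy.spatial.transform import Rotation as Ro
def wrist(ctrl,name):
    import pickle
    o=ctrl.get_obs();w=ctrl.camera("wrist")
    T=np.eye(4);T[:3,:3]=Ro.from_quat(np.roll(o["eef_rot"],-1)).as_matrix();T[:3,3]=o["eef_pos"]
    w["world_from_camera"]=T@np.array(w["tool_from_camera"])
    cv2.imwrite(f"pics/{name}.png",w["img"][:,:,::-1]);pickle.dump(w,open(f"pics/{name}.pkl","wb"))
    print(o["time_s"],np.round(o["eef_pos"],4),np.round(o["wrist_force"],1));return w
E
python3 -c "
from bench import ctrl
from h import *
wrist(ctrl,'w1')"
```

```text
2.175 [ 0.4233 -0.1843  0.4043] [-0.5 -0.5  0.2]
```

View pics/w1.png

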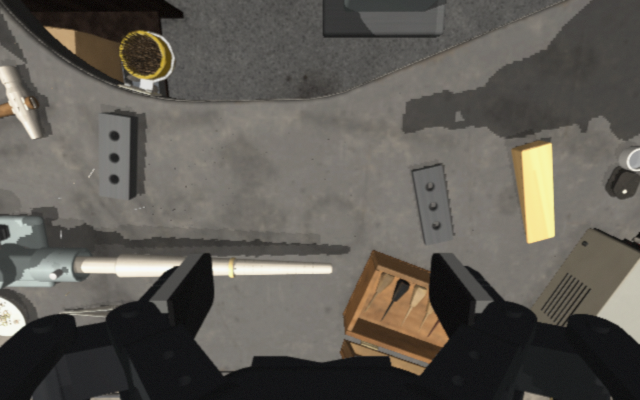

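Call:
move_arm(
  moves=[
    {"gripper": 100, "x": -1.2, "y": 4.2, "z": 2.5, "roll": 0},
    {"gripper": 100, "x": -1.2, "y": 4.2, "z": 2.5, "roll": 0},
    {"gripper": 100, "x": -1.2, "y": 4.2, "z": 2.5, "roll": 0},
    {"gripper": 100, "x": 0, "y": 0, "z": 0, "roll": 0},
    {"gripper": 100, "x": 0, "y": 0, "z": 0, "roll": 0},
  ],
)

```text
time_s: 2.85
eef_pos: [0.5484, -0.2155, 0.3299]
eef_rot: [-0.0, 0.707, 0.707, -0.0]
wrist_force: [-0.1, -1.1, 0.4]
opening: 0.996
```

```bash
python3 -c "
from bench import ctrl
from h import *
wrist(ctrl,'w2')"
```

```text
2.85 [ 0.5484 -0.2155  0.3299] [-0.1 -1.1  0.4]
```

Call:
move_arm(
  moves=[
    {"gripper": 100, "x": 0, "y": -4.5, "z": 0, "roll": 0},
    {"gripper": 100, "x": 0, "y": -4.5, "z": 0, "roll": 0},
    {"gripper": 100, "x": 0, "y": -4.5, "z": 0, "roll": 0},
    {"gripper": 100, "x": 0, "y": 0, "z": 0, "roll": 0},
    {"gripper": 100, "x": 0, "y": 0, "z": 0, "roll": 0},
  ],
)

```text
time_s: 3.52
eef_pos: [0.4137, -0.2166, 0.3316]
eef_rot: [0.002, 0.708, 0.707, 0.0]
wrist_force: [1.1, 0.1, 0.1]
opening: 1.004
```

Run:
```python
from bench import ctrl
from h import *
wrist(ctrl,'w3')
a,b=cv2.imread("pics/w2.png"),cv2.imread("pics/w3.png")
cv2.imwrite("pics/z2.png",cv2.resize(np.vstack([a,b]),None,fx=.75,fy=.75,interpolation=cv2.INTER_AREA))
```

```text
3.525 [ 0.4137 -0.2166  0.3316] [1.1 0.1 0.1]
```

View pics/z2.png

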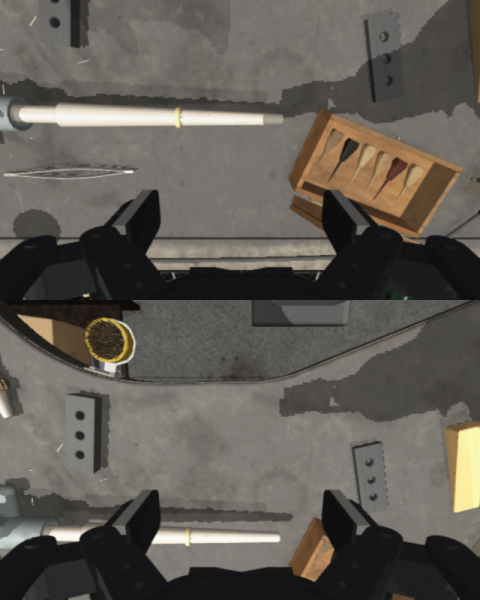

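Run:
```python
from h import *
import pickle
P={}
for n,c0,c1,r0,r1 in(("w2",255,345,130,185),("w3",262,362,295,335),("w1",242,325,250,290)):
    c=pickle.load(open(f"pics/{n}.pkl","rb"));g=cv2.cvtColor(c["img"],cv2.COLOR_RGB2GRAY).astype(float)
    X,M,W=[],[],[]
    for x in range(c0,c1,3):
        col=g[r0:r1,x];y=np.where(col>185)[0]
        if len(y)>3:X.append(x);M.append(r0+(y[0]+y[-1])/2);W.append(y[-1]-y[0]+1)
    k=np.polyfit(X,M,1);print(n,k,"res",np.std(np.polyval(k,X)-M),W[0],W[-1])
    f=np.polyval(k,[c0,c1]);o,d0=ray(c,(c0,f[0]));_,d1=ray(c,(c1,f[1]))
    P[n]=(o,np.cross(d0,d1)/np.linalg.norm(np.cross(d0,d1)),c,k)
    r=int(round(np.polyval(k,c1)));print([int(v) for v in g[r,c1-10:c1+60:3]])
for a,b in(("w2","w3"),("w2","w1")):
    A=np.array([P[a][1],P[b][1]]);B=np.array([P[a][1]@P[a][0],P[b][1]@P[b][0]])
    for y in(-.18,-.22,-.28):
        print(a,b,y,np.linalg.solve(A[:,[0,2]],B-A[:,1]*y))
for n,u in(("w2",377),("w3",373),("w1",332)):
    c=P[n][2];print(n,"tip",onz(c,(u,np.polyval(P[n][3],u)),.034))
```

```text
w2 [1.59436411e-02 1.53474156e+02] res 0.20205959661288933 18 13
[242, 242, 241, 242, 241, 218, 164, 163, 164, 163, 163, 163, 163, 163, 142, 118, 118, 115, 114, 111, 113, 114, 114, 115]
w3 [5.70409982e-03 3.15487879e+02] res 0.1846585313466966 13 10
[248, 248, 247, 247, 247, 247, 247, 183, 127, 125, 124, 122, 123, 123, 121, 122, 117, 95, 96, 79, 77, 76, 80, 79]
w1 [5.61029009e-03 2.67468664e+02] res 0.15260752603364885 12 8
[244, 245, 244, 244, 244, 240, 132, 125, 119, 119, 122, 125, 124, 119, 119, 116, 96, 76, 76, 75, 76, 114, 134, 130]
w2 w3 -0.18 [0.52425174 0.03630246]
w2 w3 -0.22 [0.52352553 0.03707703]
w2 w3 -0.28 [0.5224362  0.03823889]
w2 w1 -0.18 [0.52416592 0.03685073]
w2 w1 -0.22 [0.523479   0.03737428]
w2 w1 -0.28 [0.52244861 0.03815961]
w2 tip [ 0.52468887 -0.17492709  0.034     ]
w3 tip [ 0.52581326 -0.17467107  0.034     ]
w1 tip [ 0.52563362 -0.17464375  0.034     ]
```

Run:
```python
from h import *
import pickle
C={n:pickle.load(open(f"pics/{n}.pkl","rb")) for n in("w1","w2","w3")}
G={n:cv2.cvtColor(C[n]["img"],cv2.COLOR_RGB2GRAY) for n in C}
for n,x,r0,r1 in(("w2",320,145,172),("w2",360,145,172),("w3",310,303,330),("w3",340,303,330),("w1",290,256,280)):print(n,x,r0,G[n][r0:r1,x].tolist())
S=cv2.SIFT_create(4000,contrastThreshold=.01)
m={}
for n in C:
    k=np.zeros_like(G[n]);k[100:(230 if n!="w2" else 240),:]=255 
    if n=="w3":k[:]=0;k[110:300]=255
    if n=="w2":k[:]=0;k[0:130]=255
    m[n]=S.detectAndCompute(G[n],k)
for a,b in(("w2","w3"),("w2","w1")):
    R=[]
    for q in cv2.BFMatcher().knnMatch(m[a][1],m[b][1],2):
        if q[0].distance<.7*q[1].distance:
            p,e=tri(C[a],m[a][0][q[0].queryIdx].pt,C[b],m[b][0][q[0].trainIdx].pt)
            if e<.003 and abs(p[2])<.03:R.append(p)
    R=np.array(R);print(a,b,len(R),"median z",np.median(R[:,2]),np.percentile(R[:,2],[20,80]))
    s=R[(R[:,1]<-.1)&(R[:,1]>-.36)];print(len(s),np.median(s[:,2]),np.median(s,0));print(np.round(np.sort(s[:,2])*1000,1).tolist()[:60])
```

```text
w2 320 145 [73, 72, 72, 79, 100, 132, 165, 196, 209, 220, 229, 236, 240, 243, 244, 244, 242, 239, 234, 230, 221, 179, 124, 116, 117, 118, 118]
w2 360 145 [64, 64, 65, 64, 65, 70, 91, 114, 129, 139, 146, 152, 157, 160, 163, 165, 165, 157, 151, 144, 135, 117, 116, 115, 115, 116, 115]
w3 310 303 [126, 125, 118, 100, 100, 111, 127, 144, 173, 204, 219, 230, 238, 245, 249, 250, 250, 249, 247, 240, 207, 139, 128, 126, 129, 129, 129]
w3 340 303 [126, 124, 127, 126, 117, 93, 109, 124, 146, 179, 204, 207, 220, 237, 246, 248, 248, 245, 243, 227, 159, 130, 128, 127, 128, 126, 126]
w1 290 256 [123, 125, 125, 124, 116, 102, 114, 138, 172, 206, 221, 235, 244, 247, 247, 244, 240, 222, 154, 122, 119, 122, 121, 121]
w2 w3 66 median z 0.000226627242355823 [-0.00014772  0.00057155]
36 7.675304206222755e-05 [ 4.75697838e-01 -1.97399037e-01  7.67530421e-05]
[-3.2, -0.4, -0.4, -0.3, -0.3, -0.2, -0.1, -0.1, -0.1, -0.0, -0.0, -0.0, -0.0, -0.0, 0.0, 0.0, 0.0, 0.1, 0.1, 0.2, 0.3, 0.3, 0.3, 0.3, 0.4, 0.4, 0.5, 0.5, 0.5, 0.5, 0.7, 0.7, 0.8, 0.8, 1.0, 24.4]
w2 w1 51 median z -0.00014775903935437817 [-0.00049752  0.00098149]
29 -0.00023723443242543163 [ 4.77183983e-01 -2.05429388e-01 -2.37234432e-04]
[-7.4, -0.9, -0.9, -0.8, -0.6, -0.6, -0.6, -0.5, -0.5, -0.4, -0.4, -0.3, -0.3, -0.2, -0.2, -0.2, -0.2, -0.2, -0.1, -0.1, -0.0, -0.0, 0.0, 0.3, 0.8, 0.9, 1.3, 1.5, 2.5]
```

Run:
```python
from h import *
import pickle
C={n:pickle.load(open(f"pics/{n}.pkl","rb")) for n in("w1","w2","w3")}
M={"w2":((320,157.25),.0159),"w3":((310,314.3),.0057),"w1":((290,267.0),.0056)}
P={}
for n,((u,v),k) in M.items():
    c=C[n];o,a=ray(c,(u,v));_,b=ray(c,(u+30,v+30*k));x=np.cross(a,b);P[n]=(o,x/np.linalg.norm(x))
for a,b in(("w2","w3"),("w2","w1")):
    A=np.array([P[a][1],P[b][1]]);B=np.array([P[a][1]@P[a][0],P[b][1]@P[b][0]])
    for y in(-.175,-.217):print(a,b,y,np.linalg.solve(A[:,[0,2]],B-A[:,1]*y))
# upper/lower edges separately as tangent planes -> circle of r=6.5
f=lambda n,u,v:ray(C[n],(u,v))
print("bars")
for n,pts in(("w1",[(109,113),(138,116),(128,198),(102,196)]),):
    Q=np.array([onz(C[n],p,.016) for p in pts]);print(np.round(Q,4).tolist(),Q.mean(0),(Q[0]+Q[1]-Q[2]-Q[3])/2)
```

```text
w2 w3 -0.175 [0.52391938 0.03255994]
w2 w3 -0.217 [0.52316156 0.03337827]
w2 w1 -0.175 [0.52389562 0.03271546]
w2 w1 -0.217 [0.52317888 0.03326492]
bars
[[0.3683, -0.39, 0.016], [0.3712, -0.3623, 0.016], [0.4533, -0.384, 0.016], [0.4511, -0.4103, 0.016]] [ 0.41098197 -0.38664841  0.016     ] [-0.0824721   0.02101027  0.        ]
```

Call:
move_arm(
  moves=[
    {"gripper": 100, "x": -5.8, "y": -0.4, "z": 1, "roll": 0},
    {"gripper": 100, "x": -5.8, "y": -0.4, "z": 1, "roll": 0},
    {"gripper": 100, "x": -5.7, "y": -0.4, "z": 1, "roll": 0},
    {"gripper": 100, "x": 0, "y": 0, "z": 0, "roll": 0},
    {"gripper": 100, "x": 0, "y": 0, "z": 0, "roll": 0},
  ],
)

```text
time_s: 4.2
eef_pos: [0.4021, -0.3894, 0.2994]
eef_rot: [-0.0, 0.707, 0.707, 0.0]
wrist_force: [0.2, -0.3, -0.1]
opening: 0.999
```

Run:
```python
from bench import ctrl
from h import *
w=wrist(ctrl,'w4')
cv2.imwrite("pics/z3.png",cv2.resize(w["img"][100:300,240:420,::-1],None,fx=3,fy=3,interpolation=cv2.INTER_CUBIC))
```

```text
4.2 [ 0.4021 -0.3894  0.2994] [ 0.2 -0.3 -0.1]
```

View pics/z3.png

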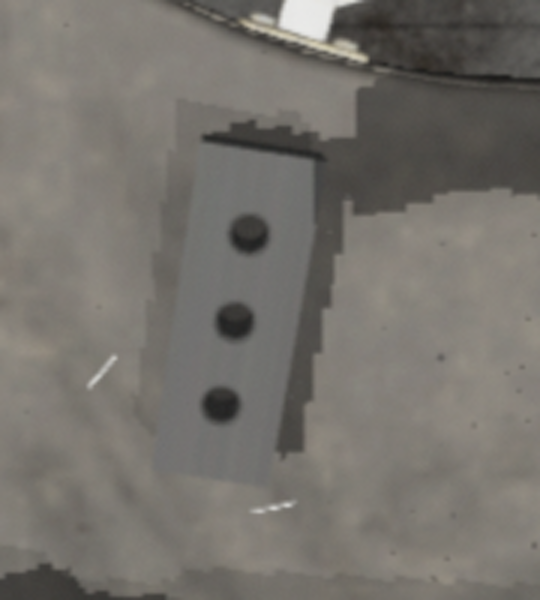

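Run:
```python
from h import *
import pickle
c=pickle.load(open("pics/w4.pkl","rb"))
q=lambda p:onz(c,(240+p[0]/3,100+p[1]/3),.016)
Q=np.array([q(p) for p in[(200,145),(320,160),(270,485),(155,470)]]);a=(Q[2]+Q[3]-Q[0]-Q[1])/2
H=np.array([q(p) for p in[(249,234),(235,321),(220,405)]])
for v,m in((a,Q.mean(0)),(H[2]-H[0],H.mean(0))):print(np.round(m,4),np.linalg.norm(v),np.degrees(np.arctan2(v[1],v[0])))
print(np.linalg.norm(Q[0]-Q[1]),np.linalg.norm(Q[2]-Q[3]))
```

```text
[ 0.4117 -0.392   0.016 ] 0.08328252975330412 -8.103278755944515
[ 0.4116 -0.3922  0.016 ] 0.04401513371790646 -9.378588819348181
0.028265418740616877 0.029422619187175623
```

Call:
move_arm(
  moves=[
    {"gripper": 100, "x": 0.2, "y": -2.0, "z": 0, "roll": 0},
    {"gripper": 100, "x": 0, "y": 0, "z": 3, "roll": 9},
    {"gripper": 100, "x": 0, "y": 0, "z": 4.5, "roll": 0},
    {"gripper": 100, "x": 0, "y": 0, "z": 5, "roll": 0},
    {"gripper": 100, "x": 0, "y": 0, "z": 0, "roll": 0},
  ],
)

```text
time_s: 4.88
eef_pos: [0.381, -0.3843, 0.1716]
eef_rot: [-0.004, 0.76, 0.65, 0.001]
wrist_force: [-0.3, -0.4, 0.3]
opening: 0.999
```

Call:
move_arm(
  moves=[
    {"gripper": 0, "x": 0, "y": 0, "z": 0, "roll": 0},
    {"gripper": 0, "x": 0, "y": 0, "z": 0, "roll": 0},
    {"gripper": 0, "x": 0, "y": 0, "z": 0, "roll": 0},
    {"gripper": 0, "x": 0, "y": 0, "z": 0, "roll": 0},
    {"gripper": 0, "x": 0, "y": 0, "z": 0, "roll": 0},
  ],
)

```text
time_s: 5.5
eef_pos: [0.3822, -0.3883, 0.1769]
eef_rot: [0.001, 0.761, 0.649, -0.0]
wrist_force: [-0.6, 2.1, 9.0]
opening: 0.335
```

Call:
move_arm(
  moves=[
    {"gripper": 0, "x": 0, "y": 0, "z": -1.5, "roll": 0},
    {"gripper": 0, "x": 0, "y": 0, "z": -1.5, "roll": -4},
    {"gripper": 0, "x": 0, "y": 0, "z": 0, "roll": -4},
    {"gripper": 0, "x": 2.5, "y": 0.5, "z": 0, "roll": 0},
    {"gripper": 0, "x": 4.6, "y": 0.5, "z": 0, "roll": 0},
  ],
)

```text
time_s: 6.12
eef_pos: [0.393, -0.3163, 0.2052]
eef_rot: [0.001, 0.715, 0.7, 0.0]
wrist_force: [-0.2, -0.1, -2.7]
opening: 0.335
```

Call:
move_arm(
  moves=[
    {"gripper": 0, "x": 4.6, "y": 0.5, "z": 0, "roll": 0},
    {"gripper": 0, "x": 3.4, "y": 0, "z": 0, "roll": 0},
    {"gripper": 0, "x": 2, "y": 0, "z": 0, "roll": 0},
    {"gripper": 0, "x": 0, "y": 0, "z": 0, "roll": 0},
    {"gripper": 0, "x": 0, "y": 0, "z": 0, "roll": 0},
  ],
)

```text
time_s: 6.75
eef_pos: [0.4001, -0.2176, 0.2051]
eef_rot: [0.001, 0.714, 0.701, -0.0]
wrist_force: [-0.0, -0.8, -2.7]
opening: 0.332
```

Run:
```python
from bench import ctrl
from h import *
w=wrist(ctrl,'w5');print(ctrl.get_obs()["eef_rot"],ctrl.get_obs()["opening"])
```

```text
6.75 [ 0.4001 -0.2176  0.2051] [-0.  -0.8 -2.7]
[ 6.58458738e-04  7.13771680e-01  7.00378149e-01 -7.01309939e-05] 0.3329533453598612
```

View pics/w5.png

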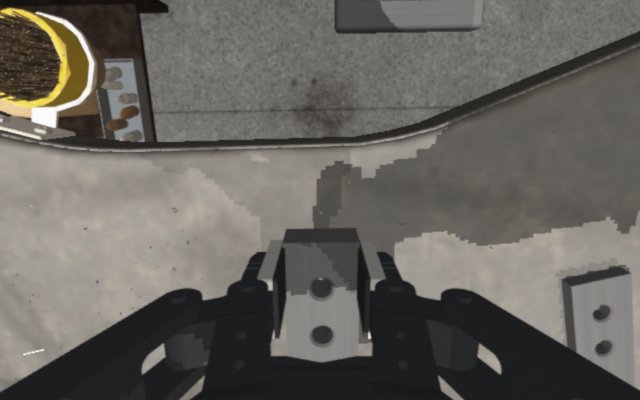

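Call:
move_arm(
  moves=[
    {"gripper": 0, "x": 0.3, "y": 0, "z": 1.5, "roll": 0},
    {"gripper": 0, "x": 0, "y": 0, "z": 1, "roll": 0},
    {"gripper": 0, "x": 0, "y": 2, "z": 0, "roll": 0},
    {"gripper": 0, "x": 0, "y": 2, "z": 0, "roll": 0},
    {"gripper": 0, "x": 0, "y": 1.5, "z": 0, "roll": 0},
  ],
)

```text
time_s: 7.42
eef_pos: [0.4552, -0.215, 0.1787]
eef_rot: [-0.001, 0.714, 0.701, -0.0]
wrist_force: [-0.4, -0.6, -3.8]
opening: 0.332
```

Call:
move_arm(
  moves=[
    {"gripper": 0, "x": 0, "y": 1.5, "z": 0, "roll": 0},
    {"gripper": 0, "x": 0, "y": 1.5, "z": 0, "roll": 0},
    {"gripper": 0, "x": 0, "y": 1, "z": 0, "roll": 0},
    {"gripper": 0, "x": 0, "y": 0, "z": 0, "roll": 0},
    {"gripper": 0, "x": 0, "y": 0, "z": 0, "roll": 0},
  ],
)

```text
time_s: 8.05
eef_pos: [0.4944, -0.2154, 0.1795]
eef_rot: [-0.0, 0.713, 0.701, -0.0]
wrist_force: [-0.0, 0.3, -3.0]
opening: 0.33
```

Call:
move_arm(
  moves=[
    {"gripper": 0, "x": 0, "y": 0, "z": 0.2, "roll": 0},
    {"gripper": 0, "x": 0, "y": 0, "z": 0.1, "roll": 0},
    {"gripper": 0, "x": 0, "y": 0, "z": 0, "roll": 0},
    {"gripper": 60, "x": 0, "y": 0, "z": 0, "roll": 0},
    {"gripper": 60, "x": 0, "y": 0, "z": 0, "roll": 0},
  ],
)

```text
time_s: 8.68
eef_pos: [0.495, -0.2158, 0.177]
eef_rot: [0.001, 0.714, 0.701, 0.0]
wrist_force: [-0.6, 0.4, 0.2]
opening: 0.599
```

Call:
move_arm(
  moves=[
    {"gripper": 60, "x": 0, "y": 0, "z": 0, "roll": 0},
    {"gripper": 60, "x": 0, "y": 0, "z": -1, "roll": 0},
    {"gripper": 60, "x": 0, "y": -1, "z": -3, "roll": 0},
    {"gripper": 60, "x": 0, "y": -5, "z": -3, "roll": 0},
    {"gripper": 60, "x": 0, "y": -5, "z": -2, "roll": 0},
  ],
)

```text
time_s: 9.3
eef_pos: [0.3841, -0.2138, 0.2686]
eef_rot: [0.001, 0.713, 0.701, -0.0]
wrist_force: [0.1, -0.5, 0.7]
opening: 0.599
```

Run:
```python
from bench import ctrl
from h import *
w=wrist(ctrl,'w6')
cv2.imwrite("pics/z4.png",w["img"][:,:,::-1])
```

```text
9.3 [ 0.3841 -0.2138  0.2686] [ 0.1 -0.5  0.7]
```

View pics/z4.png

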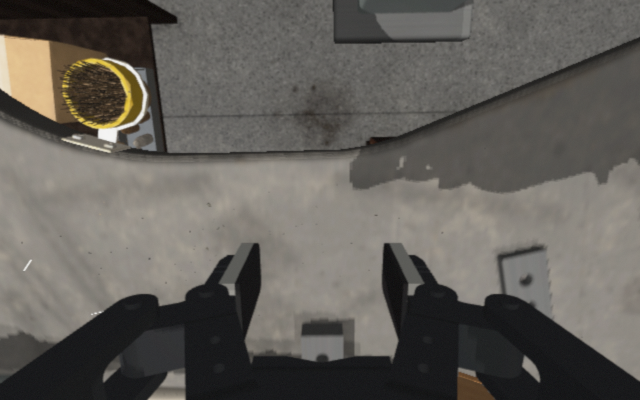

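Call:
move_arm(
  moves=[
    {"gripper": 80, "x": 5, "y": 1.2, "z": -1, "roll": 0},
    {"gripper": 80, "x": 5.5, "y": 1.2, "z": -1, "roll": 0},
    {"gripper": 80, "x": 5.5, "y": 1.2, "z": -1, "roll": 0},
    {"gripper": 80, "x": 5.5, "y": 1.2, "z": 0, "roll": 0},
    {"gripper": 80, "x": 4, "y": 1, "z": 0, "roll": 0},
  ],
)

```text
time_s: 9.98
eef_pos: [0.4476, 0.0425, 0.2977]
eef_rot: [0.001, 0.713, 0.701, 0.001]
wrist_force: [0.7, -1.3, -0.3]
opening: 0.801
```

Call:
move_arm(
  moves=[
    {"gripper": 80, "x": 0, "y": 0, "z": 0, "roll": 0},
    {"gripper": 80, "x": 0, "y": 0, "z": 0, "roll": 0},
  ],
)

```text
time_s: 10.22
eef_pos: [0.4473, 0.0402, 0.297]
eef_rot: [0.0, 0.713, 0.701, -0.0]
wrist_force: [1.1, 0.0, 0.8]
opening: 0.799
```

Run:
```python
from bench import ctrl
from h import *
w=wrist(ctrl,'w7');im=w["img"][:,:,::-1]
h=cv2.cvtColor(im,cv2.COLOR_BGR2HSV);m=((h[:,:,1]>60)&(h[:,:,2]>90)&(h[:,:,0]<35)).astype(np.uint8)
m[300:]=0
cs=sorted(cv2.findContours(m,0,2)[0],key=cv2.contourArea)[-3:]
for c in cs:print(cv2.contourArea(c),cv2.boundingRect(c),cv2.approxPolyDP(c,4,True)[:,0].tolist())
top=w
z=cv2.resize(im[60:310,180:480],None,fx=2,fy=2)
cv2.imwrite("pics/z5.png",z)
```

```text
10.225 [0.4473 0.0402 0.297 ] [1.1 0.  0.8]
0.0 (2, 64, 2, 1) [[2, 64]]
46.5 (112, 280, 44, 16) [[112, 281], [155, 295]]
5849.5 (277, 124, 85, 144) [[316, 124], [282, 135], [277, 142], [324, 266], [361, 254]]
```

View pics/z5.png

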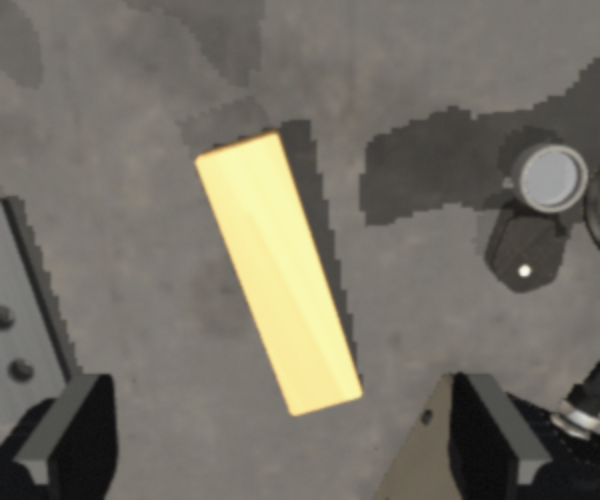

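Run:
```python
from h import *
import pickle
c=pickle.load(open("pics/w7.pkl","rb"))
A=(onz(c,(277.5,138.5),.022)+onz(c,(318.5,126),.022))/2;B=(onz(c,(361,257.5),.003)+onz(c,(326.5,268),.003))/2
d=(B-A)[:2];print(A,B,np.linalg.norm(d),np.degrees(np.arctan2(d[1],d[0])))
g=A[:2]+d/np.linalg.norm(d)*.013;print("grasp",g)
f=np.radians(88.9);D=g-np.array([.4473,.0402]);print("shift x,y",D@[np.cos(f),np.sin(f)],D@[np.sin(f),-np.cos(f)])
c=pickle.load(open("pics/w6.pkl","rb"));print("bar end",onz(c,(301.5,335),.016),onz(c,(343.5,335),.016))
```

```text
[0.40199988 0.02443082 0.022     ] [0.50655811 0.056079   0.003     ] 0.10924298530958441 16.840266916648073
grasp [0.41444239 0.02819698]
shift x,y -0.012631593953595765 -0.032621124797385354
bar end [ 0.47960807 -0.23070099  0.016     ] [ 0.4800549  -0.20084746  0.016     ]
```

Call:
move_arm(
  moves=[
    {"gripper": 60, "x": -1.25, "y": -3.25, "z": 0, "roll": 0},
    {"gripper": 60, "x": 0, "y": 0, "z": 1.7, "roll": -9},
    {"gripper": 60, "x": 0, "y": 0, "z": 3, "roll": -9},
    {"gripper": 60, "x": 0, "y": 0, "z": 4, "roll": 0},
    {"gripper": 60, "x": 0, "y": 0, "z": 3, "roll": 0},
  ],
)

```text
time_s: 10.9
eef_pos: [0.4143, 0.0271, 0.1786]
eef_rot: [-0.0, 0.596, 0.803, -0.0]
wrist_force: [-0.6, 0.3, 0.9]
opening: 0.601
```

Call:
move_arm(
  moves=[
    {"gripper": 60, "x": 0, "y": 0, "z": 0, "roll": 0},
    {"gripper": 0, "x": 0, "y": 0, "z": 0, "roll": 0},
    {"gripper": 0, "x": 0, "y": 0, "z": 0, "roll": 0},
    {"gripper": 0, "x": 0, "y": 0, "z": 0, "roll": 0},
    {"gripper": 0, "x": 0, "y": 0, "z": 0, "roll": 0},
  ],
)

```text
time_s: 11.52
eef_pos: [0.4156, 0.028, 0.1812]
eef_rot: [0.001, 0.595, 0.804, 0.0]
wrist_force: [-2.1, -2.2, 8.2]
opening: 0.33
```

Call:
move_arm(
  moves=[
    {"gripper": 0, "x": 0, "y": 0, "z": -3, "roll": 0},
    {"gripper": 0, "x": 0, "y": 0, "z": -5, "roll": 9},
    {"gripper": 0, "x": 0, "y": -1, "z": 0, "roll": 9},
    {"gripper": 0, "x": -2, "y": -2, "z": 0, "roll": 0},
    {"gripper": 0, "x": -5, "y": -2, "z": 0, "roll": 0},
  ],
)

```text
time_s: 12.15
eef_pos: [0.363, -0.0418, 0.2604]
eef_rot: [0.001, 0.712, 0.702, 0.0]
wrist_force: [1.1, -0.5, -0.3]
opening: 0.33
```

Call:
move_arm(
  moves=[
    {"gripper": 0, "x": -5, "y": 0, "z": 0, "roll": 0},
    {"gripper": 0, "x": -5, "y": 0, "z": 0, "roll": 0},
    {"gripper": 0, "x": -4, "y": 0.5, "z": 0, "roll": 0},
    {"gripper": 0, "x": -2.5, "y": 1, "z": 0, "roll": 0},
    {"gripper": 0, "x": 0, "y": 0, "z": 0, "roll": 0},
  ],
)

```text
time_s: 12.78
eef_pos: [0.3759, -0.2091, 0.2605]
eef_rot: [0.001, 0.714, 0.7, 0.0]
wrist_force: [0.3, -0.5, -0.6]
opening: 0.331
```

Call:
move_arm(
  moves=[
    {"gripper": 0, "x": 0, "y": 0, "z": 0, "roll": 0},
  ],
)

```text
time_s: 12.9
eef_pos: [0.3751, -0.2067, 0.2596]
eef_rot: [-0.0, 0.713, 0.701, 0.0]
wrist_force: [0.1, 0.3, -1.3]
opening: 0.331
```

Run:
```python
from bench import ctrl
from h import *
w=wrist(ctrl,'w8');q=ctrl.get_obs()["eef_rot"];print(2*np.degrees(np.arctan2(q[2],q[1])))
s=ctrl.camera("scene")["img"][150:310,220:480,::-1]
t=ctrl.camera("top")["img"][150:260,240:460,::-1]
a=cv2.resize(w["img"][150:,:,::-1],(640,250));b=cv2.resize(s,(520,320));
cv2.imwrite("pics/z6.png",np.vstack([a,np.pad(b,((0,0),(0,120),(0,0)))]))
```

```text
12.9 [ 0.3751 -0.2067  0.2596] [ 0.1  0.3 -1.3]
89.00653276423827
```

View pics/z6.png

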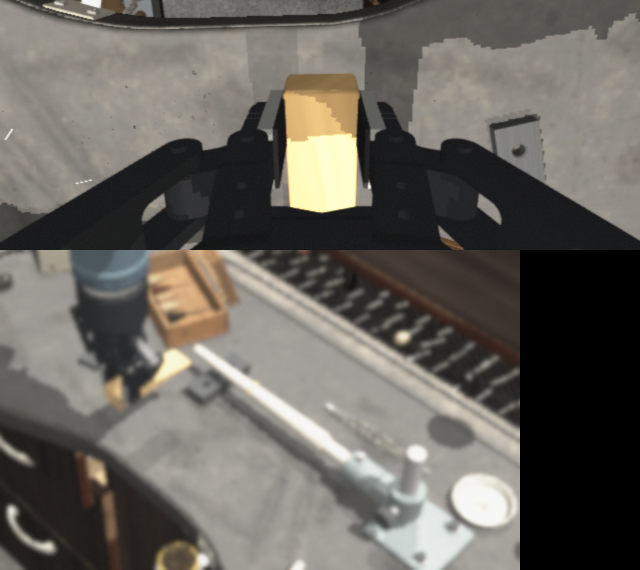

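Call:
move_arm(
  moves=[
    {"gripper": 0, "x": -0.35, "y": 0, "z": 3, "roll": 0},
    {"gripper": 0, "x": -0.35, "y": 0, "z": 2, "roll": 0},
    {"gripper": 0, "x": 0, "y": 0, "z": 1, "roll": 0},
    {"gripper": 0, "x": 0, "y": 1, "z": 0, "roll": 0},
    {"gripper": 0, "x": 0, "y": 2, "z": 0, "roll": 0},
  ],
)

```text
time_s: 13.68
eef_pos: [0.4062, -0.215, 0.2004]
eef_rot: [0.0, 0.714, 0.701, 0.0]
wrist_force: [0.7, -0.6, -1.1]
opening: 0.332
```

Call:
move_arm(
  moves=[
    {"gripper": 0, "x": 0, "y": 2, "z": 0, "roll": 0},
    {"gripper": 0, "x": 0, "y": 1, "z": 0, "roll": 0},
    {"gripper": 0, "x": 0, "y": 1, "z": 0, "roll": 0},
    {"gripper": 0, "x": 0, "y": 0, "z": 0, "roll": 0},
    {"gripper": 0, "x": 0, "y": 0, "z": 0, "roll": 0},
  ],
)

```text
time_s: 14.3
eef_pos: [0.445, -0.2156, 0.1996]
eef_rot: [-0.0, 0.713, 0.701, -0.0]
wrist_force: [0.1, -0.4, -1.1]
opening: 0.332
```

Free so far; lower onto the bar in small steps.

Call:
move_arm(
  moves=[
    {"gripper": 0, "x": 0, "y": 0, "z": 0.1, "roll": 0},
    {"gripper": 0, "x": 0, "y": 0, "z": 0.1, "roll": 0},
    {"gripper": 0, "x": 0, "y": 0, "z": 0, "roll": 0},
    {"gripper": 0, "x": 0, "y": 0, "z": 0, "roll": 0},
  ],
)

```text
time_s: 14.8
eef_pos: [0.4453, -0.2158, 0.1977]
eef_rot: [-0.0, 0.714, 0.701, -0.0]
wrist_force: [0.4, -0.1, -1.6]
opening: 0.334
```

Call:
move_arm(
  moves=[
    {"gripper": 0, "x": 0, "y": 0, "z": 0.1, "roll": 0},
    {"gripper": 0, "x": 0, "y": 0, "z": 0, "roll": 0},
    {"gripper": 0, "x": 0, "y": 0, "z": 0, "roll": 0},
  ],
)

```text
time_s: 15.18
eef_pos: [0.4454, -0.2158, 0.1969]
eef_rot: [0.0, 0.713, 0.701, -0.0]
wrist_force: [-2.5, -0.4, 5.2]
opening: 0.331
```

Call:
move_arm(
  moves=[
    {"gripper": 0, "x": 0, "y": 0, "z": -0.05, "roll": 0},
    {"gripper": 0, "x": 0, "y": 0.5, "z": 0, "roll": 0},
    {"gripper": 0, "x": 0, "y": 0.5, "z": 0, "roll": 0},
    {"gripper": 0, "x": 0, "y": 0, "z": 0, "roll": 0},
  ],
)

```text
time_s: 15.68
eef_pos: [0.456, -0.216, 0.1972]
eef_rot: [0.0, 0.713, 0.701, 0.0]
wrist_force: [0.6, -0.4, 1.1]
opening: 0.332
```

Call:
move_arm(
  moves=[
    {"gripper": 0, "x": 0, "y": 0.5, "z": 0, "roll": 0},
    {"gripper": 0, "x": 0, "y": 0, "z": 0, "roll": 0},
    {"gripper": 0, "x": 0, "y": 0, "z": 0, "roll": 0},
  ],
)

```text
time_s: 16.05
eef_pos: [0.4606, -0.2161, 0.1972]
eef_rot: [0.0, 0.713, 0.701, 0.0]
wrist_force: [1.2, -0.0, 0.3]
opening: 0.33
```

Call:
move_arm(
  moves=[
    {"gripper": 0, "x": 0, "y": 0.5, "z": 0, "roll": 0},
    {"gripper": 0, "x": 0, "y": 0, "z": 0, "roll": 0},
    {"gripper": 0, "x": 0, "y": 0, "z": 0, "roll": 0},
  ],
)

```text
time_s: 16.42
eef_pos: [0.4655, -0.2162, 0.1972]
eef_rot: [0.0, 0.713, 0.701, 0.0]
wrist_force: [1.4, -0.8, 0.6]
opening: 0.331
```

Call:
move_arm(
  moves=[
    {"gripper": 0, "x": 0, "y": 0.3, "z": 0, "roll": 0},
    {"gripper": 0, "x": 0, "y": 0, "z": 0, "roll": 0},
  ],
)

```text
time_s: 16.68
eef_pos: [0.4684, -0.2162, 0.1972]
eef_rot: [-0.0, 0.713, 0.701, -0.0]
wrist_force: [-3.1, 0.2, 3.6]
opening: 0.335
```

Call:
move_arm(
  moves=[
    {"gripper": 0, "x": 0, "y": 0.3, "z": 0, "roll": 0},
    {"gripper": 0, "x": 0, "y": 0, "z": 0, "roll": 0},
  ],
)

```text
time_s: 16.92
eef_pos: [0.4708, -0.2161, 0.1972]
eef_rot: [-0.001, 0.713, 0.701, -0.001]
wrist_force: [-6.6, -1.1, 6.6]
opening: 0.334
```

Call:
move_arm(
  moves=[
    {"gripper": 0, "x": 0, "y": 0.3, "z": 0, "roll": 0},
    {"gripper": 0, "x": 0, "y": 0, "z": 0, "roll": 0},
  ],
)

```text
time_s: 17.18
eef_pos: [0.4733, -0.2161, 0.1972]
eef_rot: [-0.002, 0.713, 0.701, -0.001]
wrist_force: [-9.9, -0.3, 10.2]
opening: 0.328
```

Call:
move_arm(
  moves=[
    {"gripper": 0, "x": 0, "y": 0.3, "z": 0, "roll": 0},
    {"gripper": 0, "x": 0, "y": 0, "z": 0, "roll": 0},
  ],
)

```text
time_s: 17.42
eef_pos: [0.4763, -0.2162, 0.1972]
eef_rot: [-0.002, 0.713, 0.701, -0.001]
wrist_force: [-10.0, 0.5, 11.3]
opening: 0.331
```

Call:
move_arm(
  moves=[
    {"gripper": 0, "x": 0, "y": 0, "z": -0.05, "roll": 0},
    {"gripper": 0, "x": 0, "y": 0, "z": 0, "roll": 0},
  ],
)

```text
time_s: 17.68
eef_pos: [0.4764, -0.2161, 0.1972]
eef_rot: [-0.001, 0.713, 0.701, -0.001]
wrist_force: [-5.9, -0.4, 4.6]
opening: 0.331
```

Call:
move_arm(
  moves=[
    {"gripper": 0, "x": 0, "y": 0.3, "z": 0, "roll": 0},
    {"gripper": 0, "x": 0, "y": 0, "z": 0, "roll": 0},
  ],
)

```text
time_s: 17.92
eef_pos: [0.4795, -0.2161, 0.1972]
eef_rot: [-0.002, 0.713, 0.701, -0.001]
wrist_force: [-6.9, 0.6, 4.6]
opening: 0.334
```

Call:
move_arm(
  moves=[
    {"gripper": 0, "x": 0, "y": 0.2, "z": 0, "roll": 0},
    {"gripper": 0, "x": 0, "y": 0, "z": 0, "roll": 0},
  ],
)

```text
time_s: 18.18
eef_pos: [0.4814, -0.2161, 0.1972]
eef_rot: [-0.002, 0.713, 0.701, -0.001]
wrist_force: [-6.7, 0.2, 5.6]
opening: 0.334
```

Call:
move_arm(
  moves=[
    {"gripper": 0, "x": 0, "y": 0.2, "z": 0, "roll": 0},
    {"gripper": 0, "x": 0, "y": 0, "z": 0, "roll": 0},
  ],
)

```text
time_s: 18.42
eef_pos: [0.4834, -0.2161, 0.1972]
eef_rot: [-0.002, 0.713, 0.701, -0.001]
wrist_force: [-6.8, -0.2, 6.1]
opening: 0.332
```

Call:
move_arm(
  moves=[
    {"gripper": 0, "x": 0, "y": 0.15, "z": 0, "roll": 0},
    {"gripper": 0, "x": 0, "y": 0, "z": 0, "roll": 0},
  ],
)

```text
time_s: 18.68
eef_pos: [0.4848, -0.2162, 0.1972]
eef_rot: [-0.002, 0.713, 0.701, -0.001]
wrist_force: [-7.7, 0.9, 7.1]
opening: 0.33
```

Call:
move_arm(
  moves=[
    {"gripper": 0, "x": 0, "y": 0.1, "z": 0, "roll": 0},
    {"gripper": 0, "x": 0, "y": 0, "z": 0, "roll": 0},
  ],
)

```text
time_s: 18.92
eef_pos: [0.4857, -0.2162, 0.1972]
eef_rot: [-0.002, 0.713, 0.701, -0.001]
wrist_force: [-8.1, 0.6, 6.0]
opening: 0.331
```

Call:
move_arm(
  moves=[
    {"gripper": 0, "x": 0, "y": 0.1, "z": 0, "roll": 0},
    {"gripper": 0, "x": 0, "y": 0, "z": 0, "roll": 0},
  ],
)

```text
time_s: 19.18
eef_pos: [0.4867, -0.2162, 0.1972]
eef_rot: [-0.002, 0.713, 0.701, -0.001]
wrist_force: [-7.6, 1.1, 6.3]
opening: 0.332
```

Call:
move_arm(
  moves=[
    {"gripper": 0, "x": 0, "y": 0.1, "z": 0, "roll": 0},
    {"gripper": 0, "x": 0, "y": 0, "z": 0, "roll": 0},
  ],
)

```text
time_s: 19.42
eef_pos: [0.4877, -0.2162, 0.1972]
eef_rot: [-0.002, 0.713, 0.701, -0.001]
wrist_force: [-8.3, -0.2, 6.8]
opening: 0.333
```

Call:
move_arm(
  moves=[
    {"gripper": 0, "x": 0, "y": 0.1, "z": 0, "roll": 0},
    {"gripper": 0, "x": 0, "y": 0, "z": 0, "roll": 0},
  ],
)

```text
time_s: 19.68
eef_pos: [0.4886, -0.2162, 0.1972]
eef_rot: [-0.002, 0.713, 0.701, -0.001]
wrist_force: [-6.9, 0.0, 6.6]
opening: 0.332
```

Call:
move_arm(
  moves=[
    {"gripper": 0, "x": 0, "y": 0.1, "z": 0, "roll": 0},
    {"gripper": 0, "x": 0, "y": 0, "z": 0, "roll": 0},
  ],
)

```text
time_s: 19.92
eef_pos: [0.4894, -0.2162, 0.1972]
eef_rot: [-0.002, 0.713, 0.701, -0.001]
wrist_force: [-10.3, 0.4, 9.0]
opening: 0.332
```

Call:
move_arm(
  moves=[
    {"gripper": 0, "x": 0, "y": 0.1, "z": 0, "roll": 0},
    {"gripper": 0, "x": 0, "y": 0, "z": 0, "roll": 0},
  ],
)

```text
time_s: 20.18
eef_pos: [0.4902, -0.2163, 0.1972]
eef_rot: [-0.003, 0.713, 0.701, -0.001]
wrist_force: [-12.3, 0.1, 9.4]
opening: 0.333
```

Call:
move_arm(
  moves=[
    {"gripper": 0, "x": 0, "y": 0.1, "z": 0, "roll": 0},
    {"gripper": 0, "x": 0, "y": 0, "z": 0, "roll": 0},
  ],
)

```text
time_s: 20.42
eef_pos: [0.4909, -0.2162, 0.1972]
eef_rot: [-0.003, 0.713, 0.701, -0.002]
wrist_force: [-13.1, -0.1, 11.6]
opening: 0.328
```

Call:
move_arm(
  moves=[
    {"gripper": 0, "x": 0, "y": 0, "z": -0.05, "roll": 0},
    {"gripper": 0, "x": 0, "y": 0, "z": 0, "roll": 0},
  ],
)

```text
time_s: 20.68
eef_pos: [0.4911, -0.2162, 0.1972]
eef_rot: [-0.003, 0.713, 0.701, -0.001]
wrist_force: [-9.8, -0.3, 4.7]
opening: 0.333
```

Call:
move_arm(
  moves=[
    {"gripper": 0, "x": 0, "y": 0.1, "z": 0, "roll": 0},
    {"gripper": 0, "x": 0, "y": 0, "z": 0, "roll": 0},
  ],
)

```text
time_s: 20.92
eef_pos: [0.4918, -0.2162, 0.1972]
eef_rot: [-0.003, 0.713, 0.701, -0.002]
wrist_force: [-12.3, -0.3, 7.3]
opening: 0.331
```

Run:
```python
from bench import ctrl
from h import *
w=wrist(ctrl,'w9')
s=ctrl.camera("scene")["img"][190:270,260:390,::-1];t=ctrl.camera("top")["img"][160:240,260:390,::-1]
cv2.imwrite("pics/z7.png",np.vstack([cv2.resize(t,(455,280),interpolation=2),cv2.resize(s,(455,280),interpolation=2)]))
```

```text
20.925 [ 0.4918 -0.2162  0.1972] [-12.3  -0.3   7.3]
```

View pics/z7.png

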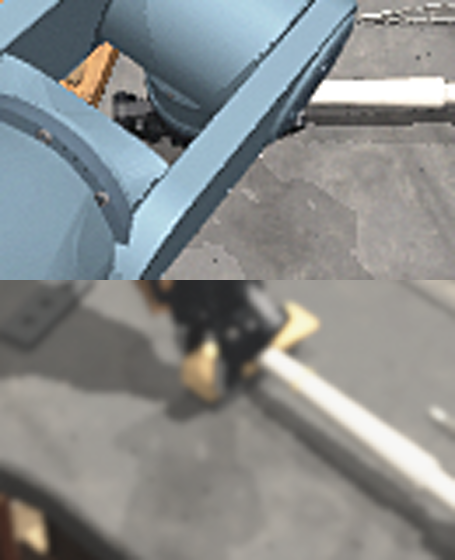

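Call:
move_arm(
  moves=[
    {"gripper": 0, "x": 0, "y": 0.1, "z": -0.04, "roll": 0},
    {"gripper": 0, "x": 0, "y": 0, "z": 0, "roll": 0},
  ],
)

```text
time_s: 21.32
eef_pos: [0.4927, -0.2161, 0.1972]
eef_rot: [-0.003, 0.713, 0.701, -0.002]
wrist_force: [-11.9, -0.6, 3.7]
opening: 0.328
```

Call:
move_arm(
  moves=[
    {"gripper": 0, "x": 0, "y": 0.1, "z": 0, "roll": 0},
    {"gripper": 0, "x": 0, "y": 0, "z": 0, "roll": 0},
  ],
)

```text
time_s: 21.58
eef_pos: [0.4934, -0.2161, 0.1972]
eef_rot: [-0.004, 0.713, 0.701, -0.002]
wrist_force: [-14.8, -1.0, 5.8]
opening: 0.331
```

Call:
move_arm(
  moves=[
    {"gripper": 0, "x": 0, "y": 0.1, "z": 0, "roll": 0},
    {"gripper": 0, "x": 0, "y": 0, "z": 0, "roll": 0},
  ],
)

```text
time_s: 21.82
eef_pos: [0.4941, -0.2161, 0.1972]
eef_rot: [-0.004, 0.713, 0.701, -0.002]
wrist_force: [-16.3, 0.3, 8.1]
opening: 0.341
```

Run:
```python
from bench import ctrl
from h import *
c=ctrl.camera("scene");n=cv2.cvtColor(c["img"],cv2.COLOR_RGB2GRAY);o=cv2.imread("pics/scene0.png",0)
T=np.linalg.inv(c["world_from_camera"])
def pr(p):
    q=T@np.r_[p,1];return np.array([c["cx"]+c["fx"]*q[0]/-q[2],c["cy"]-c["fy"]*q[1]/-q[2]])
# mandrel centroid per column (bright threshold), ring region to butt
for y,ex in((-.26,2.4),(-.28,2.2),(-.31,1.7),(-.34,1.3),(-.37,.9),(-.40,.5)):
    p=np.array([.5225+(y+.217)*.018,y,.034]);u=pr(p);d=pr(p+[0,0,.003])-u
    x=int(round(u[0]));r=int(u[1]);e=[]
    for g in(o,n):
        pc=[np.clip(g[r-14:r+14,k].astype(float)-150,0,None) for k in range(x-2,x+3)]
        e.append(np.mean([(q*np.arange(28)).sum()/q.sum() for q in pc]))
    print(y,u.round(0),"rise px",round(e[0]-e[1],2),"-> mm",round((e[0]-e[1])/abs(d[1])*3,2),"expected",ex)
print(ctrl.get_obs()["wrist_force"].round(1))
```

```text
-0.26 [341. 216.] rise px 2.68 -> mm 9.49 expected 2.4
-0.28 [347. 220.] rise px 0.1 -> mm 0.37 expected 2.2
-0.31 [356. 227.] rise px 0.64 -> mm 2.28 expected 1.7
-0.34 [366. 234.] rise px 0.62 -> mm 2.22 expected 1.3
-0.37 [375. 241.] rise px 0.43 -> mm 1.53 expected 0.9
-0.4 [385. 248.] rise px 0.31 -> mm 1.1 expected 0.5
[-16.2   0.4   7.7]
```

Call:
move_arm(
  moves=[
    {"gripper": 0, "x": 0, "y": 0.05, "z": -0.04, "roll": 0},
    {"gripper": 0, "x": 0, "y": 0, "z": 0, "roll": 0},
    {"gripper": 0, "x": 0, "y": 0, "z": 0, "roll": 0},
    {"gripper": 0, "x": 0, "y": 0, "z": 0, "roll": 0},
    {"gripper": 0, "x": 0, "y": 0, "z": 0, "roll": 0},
  ],
)

```text
time_s: 22.5
eef_pos: [0.4946, -0.216, 0.1972]
eef_rot: [-0.004, 0.713, 0.701, -0.002]
wrist_force: [-13.5, 0.1, 4.7]
opening: 0.335
```

Call:
move_arm(
  moves=[
    {"gripper": 0, "x": 0, "y": 0.1, "z": 0, "roll": 0},
    {"gripper": 0, "x": 0, "y": 0, "z": 0, "roll": 0},
    {"gripper": 0, "x": 0, "y": 0, "z": 0, "roll": 0},
    {"gripper": 0, "x": 0, "y": 0, "z": 0, "roll": 0},
  ],
)

```text
time_s: 23.0
eef_pos: [0.4953, -0.216, 0.1972]
eef_rot: [-0.005, 0.713, 0.701, -0.002]
wrist_force: [-16.1, -0.9, 6.9]
opening: 0.329
```

```bash
python3 -c "
from bench import ctrl
o=ctrl.get_obs();print(o['wrist_force'],o['opening'],o['eef_pos'],o['time_s']);print(ctrl.hand_in())"
```

```text
[-16.09791026  -0.90465954   6.88943126] 0.329460594514179 [ 0.49527186 -0.21600593  0.19720533] 23.0
the job is handed in; nothing more can be done
None
```

I laid the thick bar flat under the mandrel close to its free end, slid the wedge thin end first between bar and mandrel, and handed in at 23 s with the gripper still holding it. I measured the drooping gap at about 27 mm, so the thick bar alone was enough.

**Push:** it stayed level at about 7–8 N while the nose rose. It then climbed steadily to 16 N with about 7 N of downward press, or roughly 12 N after taking off that friction, which reads as firm. The wedge was still creeping forward slightly as the push grew, and I stopped there rather than force it.

**Nose lift:** the scene camera showed the mandrel raised at four of the six points checked, by 1 to 2.3 mm, somewhat more than expected. The two points nearest the gripper gave nonsense (9.5 and 0.4 mm), probably because of its shadow.

**Not checked:** the arm hid the bar, so I did not see its position again after the wedge went in. By my position figures the fingers stood about 10 mm clear of the mandrel, and I never commanded a move near the hammer, loupe or tweezers. My last picture did not show either closely.

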